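# Stroke the winged knob until the vanity mirror stands upright

### The job

The small desktop mirror has been left leaning back. Bring its panel upright by turning the loose, dark three-winged knob at its side clockwise (seen from above), pushing the wings round with a fingertip stroke after stroke. Use only a light sideways push on the wings: do not pinch the knob, do not touch the mirror panel, do not shove, tip or lift the stand, and leave the other things on the vanity where they are.

Things in the scene. Friction and masses are not known exactly. Their poses are not given: they have to be found in the camera images.
- mirror_stand: gold stand of the desktop mirror, loose on the vanity, 1.5 kg: round foot 160 mm across, U-shaped yoke 174 mm wide carrying the panel at 125 mm height. Origin under the centre of the foot; z up, the mirror's face looks along -x (towards the robot side), the winged knob stands on the -y side. A gear housing 30 x 34 x 36 mm sits on the -y arm of the yoke, top 143 mm above the vanity, under the knob; its worm drive links knob and panel 20 : 1
- panel (a joint): tilt of the mirror panel about the stand's y axis, rad: 0 is upright, positive leans back (top away from the robot side, stand's +x), starts between 0.3 and 0.5. The knob drives it: panel = knob value / 20. It stays where it is left
- panel_center (a point): centre of the mirror panel, on its tilt axis, 125 mm above the vanity; its z axis runs up along the panel and its x axis is normal to the glass (backwards). Panel: rounded rectangle 140 mm wide, 160 mm high, 12 mm thick, its side edge 36 mm from the knob's axis
- wing_knob (a joint): turn of the winged knob about its vertical axis, rad, counted over several turns: grows counter-clockwise seen from above, 0 where the panel is upright (so it must be turned clockwise by 20 times the panel's lean, 6 to 10 rad). It turns freely with light friction (about 0.02 Nm, under 1 N at a wing) and stays where it is left
- knob_axis (a point): point on the knob's vertical axis at the top of the wings (169 mm above the vanity), 106 mm from the stand's centre along the stand's -y. Knob: hub 18 mm across and 28 mm high, topped by a small button 6 mm above this point, with three upright flat dark bronze wings 120 degrees apart; each wing is 6.6 mm thick, reaches 30 mm from the axis, and stands between 149 and 169 mm above the vanity
- wing_tip1 (a point): top edge of wing 1, 30 mm from the knob's axis; at knob value 0 it points along the stand's -y, away from the panel
- wing_tip2 (a point): the same on wing 2, 120 degrees counter-clockwise (from above) from wing 1
- wing_tip3 (a point): the same on wing 3, 120 degrees clockwise (from above) from wing 1
- wing_sides_cw: the three wing faces that look clockwise (seen from above); origin on the knob's axis, 147 mm above the vanity
- wing_sides_ccw: the three wing faces that look counter-clockwise, on which a finger pushes to turn the knob clockwise; origin on the knob's axis, 147 mm above the vanity
- knob_core: the knob's hub with the ends and top edges of its wings, where a squeezing grip would bear; origin on the knob's axis, 147 mm above the vanity
- tray: scalloped oval resin tray, 137 x 197 x 14 mm, origin under its centre; a bystander
- tube_a: capped sample tube with pink contents, 18 mm across, 60 mm tall, standing in the tray, origin at its foot; a bystander
- tube_b: capped sample tube with green contents, 18 mm across, 60 mm tall, standing in the tray, origin at its foot; a bystander
- atomizer: cut-glass atomizer, 62 mm across, 82 mm tall, origin under the glass body; its pink hard-silicone squeeze bulb sticks out 72 mm from the origin along the body's -y; a bystander
- cream_jar: white cream jar with gold lid, 57 mm across, 46 mm tall, origin under its centre; a bystander
- compact: flat round pink and gold powder compact, 68 mm across, 15 mm tall, origin under its centre; a bystander
- comb: wooden comb lying flat, 170 mm along its y, about 40 mm along its x, 7 mm thick, origin under it; a bystander

How it is judged:
At the end, for the whole second after the job is handed in: the panel is upright within 3 degrees (0.052 rad) and at rest, the stand is level and within 30 mm of where it stood, and every other thing is within 25 mm of where it stood (value of joint panel between -0.052 and 0.052 rad and velocity of joint wing_knob between -0.1 and 0.1 rad/s and angle between mirror_stand's own z axis and vertical below 0.05 rad and distance of mirror_stand from where it was at the start of the episode below 0.03 m and distance of each of tray, tube_a, tube_b, atomizer, cream_jar, compact, comb from where it was at the start of the episode below 0.025 m); the robot touches nothing.
It fails at once if the mirror panel was touched (more than 0.5 N) (contact force between any of the fingers, the arm and panel above 0.5 N).
It fails at once if a wing was pinched: fingers pressing on both its sides at once (more than 1.5 N each) (contact force between the fingers and wing_sides_cw above 1.5 N and contact force between the fingers and wing_sides_ccw above 1.5 N).
It fails at once if the knob was gripped by its wing ends or hub or pressed down on (more than 5 N there), or forced (more than 15 N in all) (contact force between the fingers and knob_core above 5 N or contact force between the fingers and wing_knob above 15 N).
It fails at once if the stand was shoved more than 30 mm, tipped more than 8 degrees or lifted more than 10 mm (distance of mirror_stand from where it was at the start of the episode above 0.03 m or angle between mirror_stand's own z axis and vertical above 0.14 rad or height (world z) of mirror_stand above 0.01 m).
It fails at once if another thing on the vanity was moved more than 25 mm (distance of any of tray, tube_a, tube_b, atomizer, cream_jar, compact, comb from where it was at the start of the episode above 0.025 m).
It also fails if it takes over 64 s, if anything falls off the work surface, if the arm or the gripper's body presses on something with over 40 N, if the wrist force passes 120 N, or if a joint passes its speed limit or range.

### The arm

A 6-joint arm with a two-finger parallel gripper is mounted at the origin on the work surface. World frame = base frame: x ahead of the robot, y to its left, z up, the work surface at z = 0. Lengths are in m, angles in rad, forces in N, time in s.
With the tool pointing down it reaches from about 0.3 to 0.875 m from the base axis. Payload 6.4 kg.
Tool frame: the origin (TCP) lies on the centre line of the jaws, within the pads' length; the fingertips stand 25 mm ahead of it and the grasp point (between the pads) lies 6 mm ahead of it (ctrl.tips_ahead is the z of the fingertips in the tool frame, in m); z points along the fingers, x is the direction in which the jaws open and shut, and the axes are right-handed (so a half turn about z gives the same grasp; the last joint's range is limited). The gripper opens to 85 mm and grips with 20 to 120 N. Pads are 22 mm wide; open, the fingers measure 114 mm over their backs; the gripper's body (76 mm by 85 mm) begins 54 mm behind the grasp point. The pads swing forward as they close: fully open they stand 13 mm farther back than shut.
Start: joints at [1.047, 0.181, 1.607, -0, 1.354, -0.206], TCP at [0.18, 0.546, 0.256] pointing down, gripper open.
Joint ranges: [-2.99, 2.99], [-0.89, 2.07], [0.3, 2.58], [-1.14, 4.28], [0, 2.63], [-3.12, 3.12]. Speed limits (rad/s): [2.57, 2.57, 3.01, 3.14, 3.14, 3.14].

### API

Orientations are given as a unit quaternion [w, x, y, z].
In Python, from bench import ctrl gives the robot as it stands.
- The arm moves only by the shell command python3 -m pendant 'ROWS'. ROWS is JSON, a list that holds one entry, the list of rows, each a list of 7 numbers: the shift along the tool's x, y, z in m, then the turn, a rotation vector about the tool's x, y, z in rad, then the closure, from -1 (fully open) to 1 (shut). A call has 1 to 10 rows; each row shifts and turns the commanded pose from where the row before left it, along the tool's axes as they then stand; what a row does not reach is not made up. A row lasts 1/10 s, in which the tool goes at most 50 mm and 8.59 degrees, less where a joint would pass 70% of its speed; a pose out of reach is approached as far as the arm can. A call with a gripper value outside its range is refused whole. The fingers move at their own pace and stop on an object; the grip force is fixed at half the most. Time passes only in rows, so rows that do not move let the fingers close. It gives the time, the measured TCP pose, the force and the opening at its end, in the units of the state.
- ctrl.get_obs(): the state, without advancing time (a new reading comes with each control period).
- ctrl.camera(name): name is "scene" or "top" or "wrist"; returns (picture, depth): 420x560x3 uint8, red, green, blue; 420x560 float32, m along the optical axis (not along the pixel's ray), 0 where there is no reading.
- ctrl.calibration(name): a dict with "fov_y" (degrees; the focal length in pixels is half the picture's height over the tangent of half this angle, whatever the lens; pixels are square), "cx", "cy" (the principal point, pixels), "camera_from_world" (4x4, takes a point from world to camera coordinates). Camera axes: x right, y down, z forward; pixel columns grow to the right and rows downward; lengths in m; the calibration is good to about 2 mm. A picture is of the moment at which its call begins: read the wrist's pose just before it. calibration takes no time and is no camera call; for the wrist camera it gives the pose at the moment of the call.
- ctrl.hand_in(): hands the job in, once; it reports no verdict.
The state is a dict: "time_s": time; "q": joint angles; "dq": joint speeds; "joint_efforts": joint torques, N m; "eef_pos": TCP position; "eef_rot": TCP orientation; "wrist_force": force on the tool from outside, world axes, zero at the start; "torque": the same for the moment, N m; "opening": opening from 0.0 (shut) to 1.0 (fully open).
Only numpy, scipy, OpenCV 4.12 (cv2) and the standard library are available. Lean on these libraries where they do the work, as an engineer would, in place of code of your own. Each camera call takes 0.05 s, during which the arm holds its last target.

## Working session

There is one attempt and no reset: what is moved stays moved. The work goes in short steps, Python scripts to look and compute and a shell command to move; the robot and the scene stay as the last step left them, time stands still between calls to the robot, and variables do not carry over. Pictures are saved under pics/ and viewed, and the job is handed in when it is done.

```bash
ls; mkdir -p pics; cat > h.py <<'E'
import numpy as np,cv2
from bench import ctrl
def cal(n):
    c=ctrl.calibration(n); f=210/np.tan(np.radians(c['fov_y'])/2); return f,c['cx'],c['cy'],np.array(c['camera_from_world'])
def ray(c,u,v,z):
    f,cx,cy,T=c; R=T[:3,:3];t=T[:3,3];o=-R.T@t;d=R.T@np.array([(u-cx)/f,(v-cy)/f,1]);return o+d*(z-o[2])/d[2]
def proj(c,p):
    f,cx,cy,T=c; q=T[:3,:3]@np.array(p)+T[:3,3]; return q[0]/q[2]*f+cx,q[1]/q[2]*f+cy
def pts(c,d):
    f,cx,cy,T=c; v,u=np.mgrid[:420,:560]; P=np.stack([(u-cx)/f*d,(v-cy)/f*d,d],-1); return (P-T[:3,3])@T[:3,:3]
E
python3 - <<'E'
from h import *
for n in ['scene','top','wrist']:
    c=cal(n); p,d=ctrl.camera(n); cv2.imwrite(f'pics/{n}0.png',p[...,::-1]); np.savez(f'{n}0.npz',p=p,d=d,T=c[3],k=c[:3]); print(n,c[:3],(-c[3][:3,:3].T@c[3][:3,3]).round(3))
o=ctrl.get_obs();print(o, ctrl.tips_ahead)
E
```

```text
pics
scene (np.float64(510.35994626008414), 288.05670692773583, 212.76395240619973) [ 1.069 -0.551  1.146]
top (np.float64(447.61298011184726), 274.8333364191678, 208.78001411387794) [0.476 0.048 1.303]
wrist (np.float64(368.1770480239242), 275.19785428854055, 214.33066248420022) [0.103 0.57  0.373]
{'time_s': 0.15, 'q': array([ 1.04671189e+00,  1.81363422e-01,  1.60773315e+00,  6.17375284e-07,
        1.35380043e+00, -2.06313790e-01]), 'dq': array([ 0.00026166, -0.00079764, -0.00213155, -0.00088278, -0.00056526,
        0.00016569]), 'joint_efforts': array([ 1.63026489e-03, -4.45267296e+01, -3.51693571e+01, -1.40615689e-04,
        5.81863729e-03,  2.17303061e-06]), 'eef_pos': array([0.17946105, 0.54588968, 0.25561683]), 'eef_rot': array([ 2.65775499e-04,  8.10076900e-01,  5.86323282e-01, -5.95565988e-04]), 'wrist_force': array([-0.72308632, -0.08178676,  0.54473974]), 'torque': array([ 0.01420872, -0.00572925,  0.01660794]), 'opening': 0.9994545637223154} 0.025
```

View pics/scene0.png

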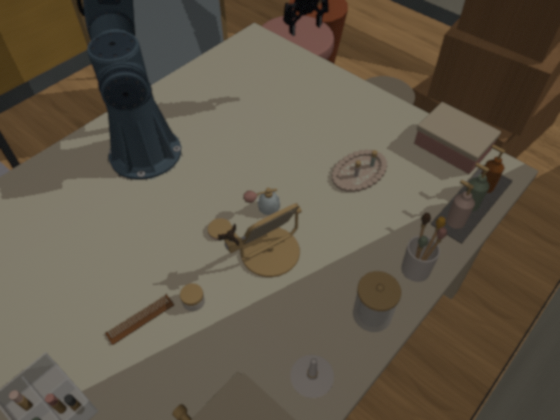

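View pics/top0.png

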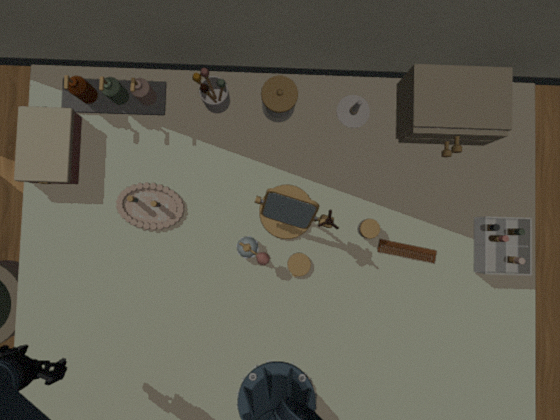

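The top view shows the stand foot near (288,211), the knob near (328,217), the cream jar (370,229), the comb (406,252), the compact (299,265) and the atomizer (247,246). Next I'll zoom in on the knob.

```bash
python3 - <<'E'
from h import *
for n,(a,b,c0,d0) in dict(top=(160,260,240,380),scene=(180,280,200,330)).items():
    z=np.load(n+'0.npz'); p=z['p'][a:b,c0:d0]; q=cv2.convertScaleAbs(p,alpha=1.6)
    cv2.imwrite(f'pics/{n}z.png',cv2.resize(q[...,::-1],None,fx=5.6,fy=5.6,interpolation=cv2.INTER_CUBIC)[:600,:800])
z=np.load('top0.npz');c=(*z['k'],z['T']);P=pts(c,z['d'])
print("knob region heights (mm)")
for v in range(204,234,2): print(v,[int(1000*P[v,u,2]) for u in range(308,346,2)])
E
```

```text
knob region heights (mm)
204 [189, 193, 200, 198, 194, 185, 3, 0, -1, 1, -1, 1, 0, 5, 2, -2, 2, 0, 0]
206 [179, 188, 188, 192, 194, 185, 1, 0, 3, 5, 0, 1, -2, 6, -2, 5, -2, 1, 3]
208 [175, 178, 180, 180, 181, 180, 0, -2, -1, -1, 5, 5, -1, 0, -1, -3, 4, 2, 0]
210 [161, 165, 168, 176, 174, 2, 0, -3, 0, 0, 155, 170, 1, -1, 0, 0, 0, 4, 1]
212 [152, 156, 162, 160, 162, -5, -2, 2, 0, -1, 156, 169, 2, 1, 2, -2, 2, 0, -2]
214 [145, 147, 151, 150, 0, 4, -3, 141, 140, 4, 158, 168, 1, 0, -1, -2, 3, 0, -1]
216 [135, 137, 140, 140, 0, -3, 126, 139, 143, 142, 166, 167, -1, 2, 3, -1, -2, -1, 2]
218 [125, 128, 130, 131, 126, 130, 137, 141, 147, 157, 170, 172, 141, -3, 4, 1, -2, -3, 0]
220 [113, 112, 116, 78, 107, 124, 142, 140, 139, 171, 176, 175, 171, 2, 0, 2, -3, 2, -3]
222 [101, 105, 0, -2, -1, 122, 141, 165, 169, 172, 173, 170, 163, 3, 4, 4, 2, 1, -2]
224 [88, 5, -1, -3, 0, 170, 172, 167, 143, 140, 171, 151, 165, 171, -3, 0, 0, 1, 0]
226 [80, 4, 0, -1, 1303, 161, -1, 4, 139, 141, 141, 146, 0, 167, 170, 2, 0, 0, 0]
228 [-1, -2, -1, 1, -1, -1, 1, 1, 2, 0, 2, 0, 2, 3, 167, 0, -6, -2, 0]
230 [3, 1, -2, 0, 1, 3, 3, 2, 5, 0, 2, 1, 1, -2, 1303, -4, 2, 0, 2]
232 [-2, 0, 1, 0, 0, -1, -1, 0, 0, 0, -1, 2, -1, 1, -1, 0, 2, 1, -1]
```

View pics/topz.png

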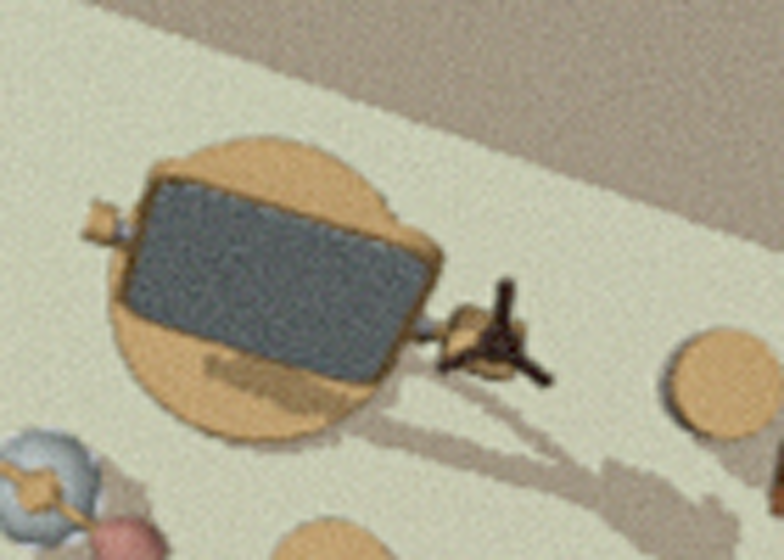

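View pics/scenez.png

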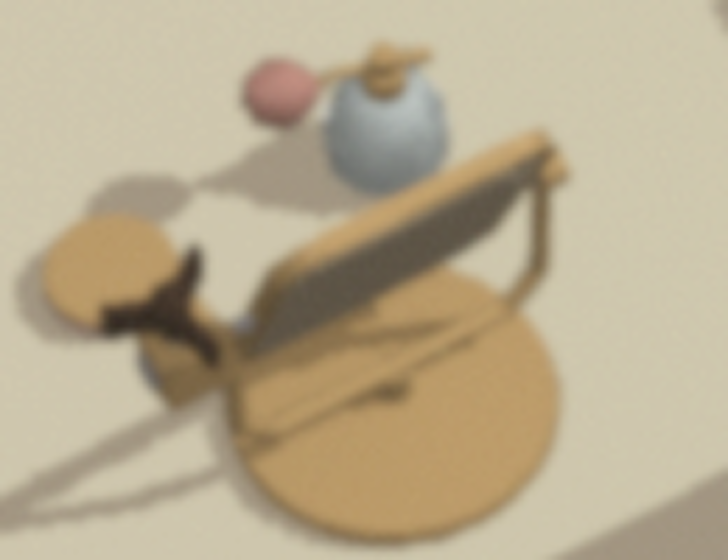

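```bash
cat >> h.py <<'E'
def knob(p,d,c,verbose=True):
    """dark wings in the top view -> axis xy and wing angles (world, deg)"""
    P=pts(c,d); hsv=cv2.cvtColor(p,cv2.COLOR_RGB2HSV)
    return P,hsv
E
python3 - <<'E'
from h import *
z=np.load('top0.npz');c=(*z['k'],z['T']);p=z['p'];P=pts(c,z['d'])
# foot: gold mask at z<0.03 near
hsv=cv2.cvtColor(p,cv2.COLOR_RGB2HSV).astype(int)
v,u=np.mgrid[:420,:560]
box=(u>240)&(u<345)&(v>170)&(v<245)
dark=box&(hsv[...,2]<70)&(u>312)&(v>205)&(v<232)&(hsv[...,1]>50)
print('dark n',dark.sum())
W=np.array([ray(c,a,b,0.169) for b,a in np.argwhere(dark)])[:,:2]
for n,px in dict(hub=(329.3,220.7),t_up=(330.2,210),t_r=(338.4,228.2),t_l=(318.6,225.9)).items(): print(n,ray(c,px[0],px[1],.169 if n!='hub' else .175).round(4))
print('dark centroid',W.mean(0))
gold=box&(hsv[...,0]<25)&(hsv[...,1]>80)&(abs(P[...,2]-0.012)<0.012)
G=P[gold];print('gold foot n',len(G),G[:,2].mean())
cnt=np.argwhere(gold)
# panel plane
pan=(u>262)&(u<316)&(v>190)&(v<228)&(hsv[...,0]>70)&(hsv[...,2]<140)&(P[...,2]>0.06)&(P[...,2]<0.22)
X=P[pan];print('panel n',len(X))
for _ in range(5):
    m=X.mean(0);U,S,Vt=np.linalg.svd(X-m,full_matrices=False);n=Vt[2];n*=np.sign(-n[2]) ;X=X[abs((X-m)@n)<.006]
print('panel mean',m,'normal',n,len(X),'lean',np.arcsin(abs(n[2])),'yaw of normal',np.degrees(np.arctan2(n[1],n[0])))
np.savez('m.npz',W=W)
import scipy.optimize as so
# circle of foot: contour outermost
H=cv2.convexHull(np.array([[a,b] for b,a in cnt],np.float32))[:,0]
Q=np.array([ray(c,a,b,0.012)[:2] for a,b in H])
r=so.least_squares(lambda s:np.hypot(Q[:,0]-s[0],Q[:,1]-s[1])-.08,[m[0],m[1]],loss='soft_l1',f_scale=.001)
print('foot centre',r.x,np.abs(r.fun).max())
E
```

```text
dark n 152
hub [ 0.5106 -0.1124  0.175 ]
t_up [ 0.5381 -0.1149  0.169 ]
t_r [ 0.4925 -0.1368  0.169 ]
t_l [ 0.4968 -0.0863  0.169 ]
dark centroid [ 0.5143809  -0.10198715]
gold foot n 771 0.01223475588670915
panel n 1045
panel mean [ 0.53586868 -0.00963632  0.13162151] normal [ 0.88719722 -0.24858354 -0.38869951] 1045 lean 0.39921968892841153 yaw of normal -15.652325928807054
foot centre [ 0.53968161 -0.01077749] 0.0043019750510106675
```

```bash
python3 -m pendant '[[[0,0,-0.02,0,0,0,1],[-0.0292,0.0264,-0.01,0,0,0,1],[-0.0292,0.0264,-0.005,0,0,0,1],[-0.0292,0.0264,0,0,0,0,1],[-0.0292,0.0264,0,0,0,0,1],[-0.0292,0.0264,0,0,0,0,1],[-0.0292,0.0264,0,0,0,0,1],[-0.0292,0.0264,0,0,0,0,1],[-0.0292,0.0264,0,0,0,0,1],[-0.0292,0.0264,0,0,0,0,1]]]'
python3 -m pendant '[[[-0.0292,0.0264,0,0,0,0,1],[-0.0292,0.0264,0,0,0,0,1],[-0.0292,0.0264,0,0,0,0,1],[-0.0292,0.0264,0,0,0,0,1],[-0.0292,0.0264,0,0,0,0,1],[-0.0292,0.0264,0,0,0,0,1],[-0.0292,0.0264,0,0,0,0,1],[-0.0292,0.0264,0,0,0,0,1],[-0.0292,0.0264,0,0,0,0,1],[-0.0292,0.0264,0,0,0,0,1]]]'
cat > st.py <<'E'
from h import *
from scipy.spatial.transform import Rotation as Ro
def st():
    o=ctrl.get_obs();w=o['eef_rot'];R=Ro.from_quat([w[1],w[2],w[3],w[0]]).as_matrix()
    p=o['eef_pos'];A=np.array([.511,-.1127])
    print('t',o['time_s'],'pos',p.round(4),'yangle',np.degrees(np.arctan2(R[1,1],R[0,1])).round(1),'tilt',R[2,2].round(4),'open',round(o['opening'],3),'F',o['wrist_force'].round(1))
    c=R.T@np.append(A-p[:2],0); print('axis in tool frame x,y (mm)',(c[:2]*1000).round(1),'tip z',round(p[2]-.025,4)); return o,R
if __name__=='__main__': st()
E
python3 st.py
```

```text
time_s: 1.15
eef_pos: [0.3234, 0.2209, 0.2912]
eef_rot: [0.0, 0.81, 0.586, 0.0]
wrist_force: [1.2, -0.5, 1.1]
opening: -0.001
time_s: 2.15
eef_pos: [0.483, -0.1391, 0.291]
eef_rot: [-0.0, 0.81, 0.586, -0.0]
wrist_force: [-0.3, 0.6, 0.0]
opening: 0.003
t 2.15 pos [ 0.483  -0.1391  0.291 ] yangle -18.2 tilt -1.0 open 0.003 F [-0.3  0.6  0. ]
axis in tool frame x,y (mm) [33.8 18.3] tip z 0.266
```

```bash
python3 -m pendant '[[[0,0,0,0,0,0.1436,1],[0,0,0,0,0,0.1436,1],[0,0,0,0,0,0.1436,1],[0,0,0,0,0,0.1436,1],[0,0,0,0,0,0.1436,1],[0,0,0,0,0,0.1436,1],[0,0,0,0,0,0.1436,1],[0,0,0,0,0,0.1436,1],[0,0,0,0,0,0.1436,1],[0,0,0,0,0,0.1436,1]]]'
python3 -m pendant '[[[0,0,0,0,0,0.1436,1],[0,0,0,0,0,0.1436,1],[0,0,0,0,0,0.1436,1],[0,0,0,0,0,0,1]]]'
python3 - <<'E'
from st import *
st()
for n in ['wrist','scene','top']:
    c=cal(n); p,d=ctrl.camera(n); q=cv2.convertScaleAbs(p,alpha=1.5); cv2.imwrite(f'pics/{n}1.png',q[...,::-1]); np.savez(f'{n}1.npz',p=p,d=d,T=c[3],k=c[:3])
E
```

```text
time_s: 3.15
eef_pos: [0.4826, -0.1374, 0.291]
eef_rot: [-0.0, 0.996, -0.094, -0.0]
wrist_force: [0.0, 0.3, -0.5]
opening: 0.001
time_s: 3.55
eef_pos: [0.4826, -0.1374, 0.291]
eef_rot: [-0.0, 0.953, -0.303, -0.0]
wrist_force: [-0.4, -0.1, -0.7]
opening: 0.001
t 3.55 pos [ 0.4826 -0.1374  0.291 ] yangle -125.2 tilt -1.0 open 0.001 F [-0.4 -0.1 -0.7]
axis in tool frame x,y (mm) [  8.9 -36.6] tip z 0.266
```

View pics/wrist1.png

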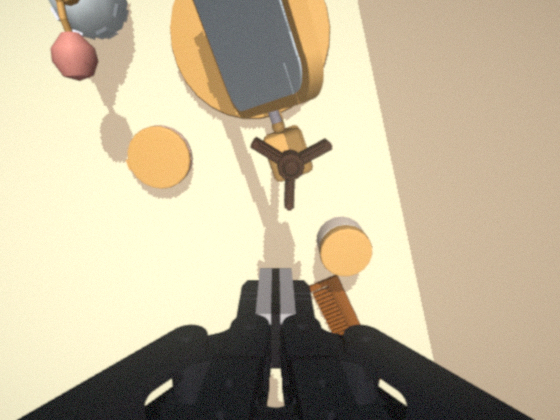

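View pics/scene1.png

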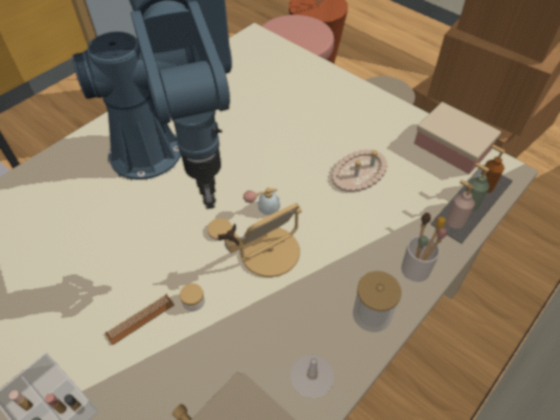

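The wrist view shows the knob hub at (291,164), with one wing tip pointing down at (290,205). The shut fingertips are at (258–294, 268). I'll measure both the knob and the fingers from this picture.

```bash
python3 - <<'E'
from st import *
o,R=st()
z=np.load('wrist1.npz');c=(*z['k'],z['T']);p=z['p'];d=z['d'];P=pts(c,d)
Q=(P-o['eef_pos'])@R*1000
for v in (266,270,275,280,290,300,320,340):
    row=[(u,*Q[v,u].round(0).astype(int)) for u in range(225,330,6) if 0<d[v,u] and Q[v,u,2]<60]
    print(v,row)
print('hub',ray(c,291,164,.175).round(4), 'tips',[ray(c,*t,.169).round(4) for t in ((290,207),(253,142),(330,144))])
hsv=cv2.cvtColor(p,cv2.COLOR_RGB2HSV).astype(int);v,u=np.mgrid[:420,:560]
m=(u>245)&(u<340)&(v>130)&(v<215)&(P[...,2]>.155)&(P[...,2]<.185)&(hsv[...,2]<90)
pp=cv2.imread('pics/wrist1.png'); W=np.array([ray(c,a,b,.167)[:2] for b,a in np.argwhere(m)])
from scipy.optimize import least_squares
def f(s):
    x=W-s[:2]; best=None
    ds=[]
    for k in range(3):
        a=s[2]+k*2*np.pi/3; e=np.array([np.cos(a),np.sin(a)]); al=np.clip(x@e,0,.03); ds.append(np.linalg.norm(x-al[:,None]*e,axis=1))
    return np.min(ds,0)
r=min((least_squares(f,[.511,-.1127,np.radians(a)]) for a in (-5,-30,30)),key=lambda r:r.cost)
print(len(W),'axis',r.x[:2].round(4),'phase',np.degrees(r.x[2])%120,'rms',np.sqrt((r.fun**2).mean()))
E
```

```text
t 3.7 pos [ 0.4827 -0.1375  0.2911] yangle -125.0 tilt -1.0 open 0.004 F [-0.6  1.2  0.3]
axis in tool frame x,y (mm) [  9.  -36.5] tip z 0.2661
266 []
270 [(261, np.int64(-6), np.int64(-10), np.int64(19)), (267, np.int64(-3), np.int64(-10), np.int64(19)), (273, np.int64(-1), np.int64(-10), np.int64(20)), (279, np.int64(2), np.int64(-10), np.int64(20)), (285, np.int64(4), np.int64(-10), np.int64(19)), (291, np.int64(7), np.int64(-10), np.int64(19))]
275 [(261, np.int64(-6), np.int64(-10), np.int64(15)), (267, np.int64(-3), np.int64(-10), np.int64(14)), (273, np.int64(-1), np.int64(-10), np.int64(16)), (279, np.int64(2), np.int64(-11), np.int64(14)), (285, np.int64(4), np.int64(-10), np.int64(15)), (291, np.int64(6), np.int64(-10), np.int64(15))]
280 [(249, np.int64(-11), np.int64(-6), np.int64(18)), (255, np.int64(-8), np.int64(-6), np.int64(18)), (261, np.int64(-5), np.int64(-10), np.int64(10)), (267, np.int64(-3), np.int64(-10), np.int64(12)), (273, np.int64(-1), np.int64(-10), np.int64(11)), (279, np.int64(1), np.int64(-10), np.int64(10)), (285, np.int64(4), np.int64(-10), np.int6
[... 2487 characters left out ...]
p.int64(0), np.int64(-12)), (279, np.int64(1), np.int64(0), np.int64(-13)), (285, np.int64(3), np.int64(-11), np.int64(-28)), (291, np.int64(5), np.int64(-11), np.int64(-27)), (297, np.int64(6), np.int64(-11), np.int64(-27)), (303, np.int64(8), np.int64(-11), np.int64(-27)), (309, np.int64(10), np.int64(-11), np.int64(-27)), (315, np.int64(12), np.int64(-11), np.int64(-27)), (321, np.int64(13), np.int64(-11), np.int64(-27)), (327, np.int64(16), np.int64(-6), np.int64(-20))]
hub [ 0.5119 -0.1135  0.175 ] tips [array([ 0.4942, -0.1385,  0.169 ]), array([ 0.4996, -0.0887,  0.169 ]), array([ 0.5393, -0.1184,  0.169 ])]
1594 axis [ 0.5107 -0.1148] phase 113.48689709493577 rms 0.002765941737294848
```

```bash
sed -i 's/\[.511,-.1127\]/[.5113,-.1133]/' st.py
python3 -m pendant '[[[0.0375,0.019,0.02,0,0,0,1],[0,0,0.04,0,0,0,1],[0,0,0.035,0,0,0,1],[0,0,0.015,0,0,0,1],[0,0,0.004,0,0,0,1],[0,0,0,0,0,0,1]]]'
python3 - <<'E'
from st import *
st()
c=cal('wrist');p,d=ctrl.camera('wrist'); q=cv2.convertScaleAbs(p,alpha=1.5); cv2.imwrite(f'pics/wrist2.png',q[...,::-1])
print([ (a,proj(c,[*ctrl.get_obs()['eef_pos'][:2],a])) for a in (.152,)], 'axis px',proj(c,[.5113,-.1133,.175]))
E
```

```text
time_s: 4.3
eef_pos: [0.5024, -0.1746, 0.1771]
eef_rot: [-0.0, 0.953, -0.301, -0.0]
wrist_force: [1.0, 0.5, 0.1]
opening: -0.001
t 4.3 pos [ 0.5024 -0.1746  0.1771] yangle -125.1 tilt -1.0 open -0.001 F [1.  0.5 0.1]
axis in tool frame x,y (mm) [-28.  -55.3] tip z 0.1521
[(0.152, (np.float64(276.62696969649977), np.float64(284.6958272141816)))] axis px (np.float64(190.00821806612493), np.float64(169.49227356742165))
```

View pics/wrist2.png

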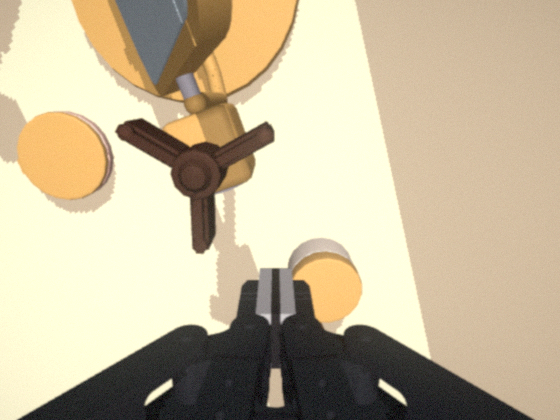

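The wrist view shows the hub at (194,174), about 5 px from where I predicted it (roughly 1.5 mm). The fingers at (276,270) sit in the gap, to the counter-clockwise side of the wing tip at (202,248). I'll go in and make the first stroke.

```bash

python3 -m pendant '[[[0,-0.011,0,0,0,0,1],[0,-0.011,0,0,0,0,1],[0,-0.011,0,0,0,0,1],[-0.005,0,0,0,0,0,1],[-0.004,0,0,0,0,0,1],[-0.0024,0.0017,0,0,0,0.105,1],[-0.0024,0.0017,0,0,0,0.105,1],[-0.0024,0.0017,0,0,0,0.105,1],[0,0,0,0,0,0,1]]]'
python3 - <<'E'
from st import *
st()
for n in ['wrist','top']:
    p,d=ctrl.camera(n); q=cv2.convertScaleAbs(p,alpha=1.5)
    if n=='top': q=cv2.resize(q[160:260,260:400],None,fx=5,fy=5,interpolation=cv2.INTER_CUBIC)
    cv2.imwrite(f'pics/{n}3.png',q[...,::-1])
E
```

```text
time_s: 5.25
eef_pos: [0.5048, -0.1416, 0.1773]
eef_rot: [0.0, 0.894, -0.448, -0.0]
wrist_force: [-0.4, 0.1, 0.3]
opening: -0.002
t 5.25 pos [ 0.5048 -0.1416  0.1773] yangle -143.3 tilt -1.0 open -0.002 F [-0.4  0.1  0.3]
axis in tool frame x,y (mm) [-18.8 -22.1] tip z 0.1523
```

View pics/wrist3.png

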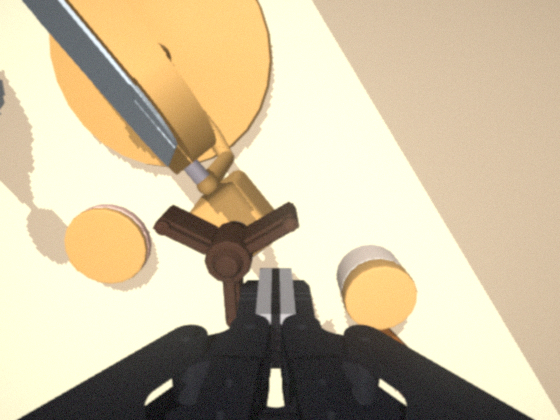

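View pics/top3.png

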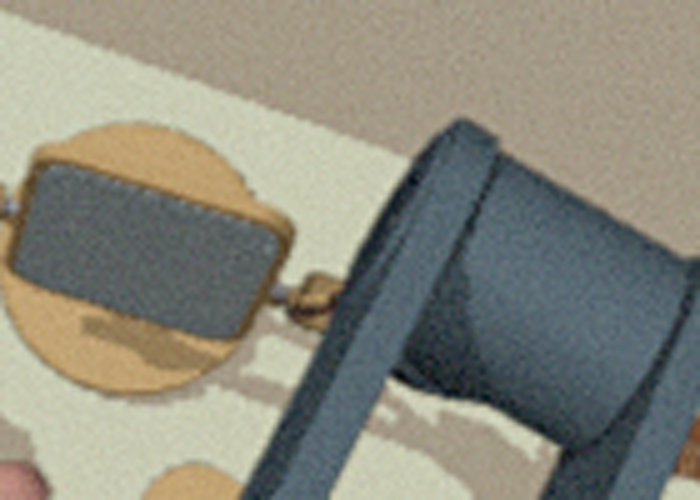

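The wing is lying along the finger at about (232,300) and turning with it, and the panel is well clear. I'll continue.

```bash

python3 -m pendant '[[[-0.0024,0.0017,0,0,0,0.105,1],[-0.0024,0.0017,0,0,0,0.105,1],[-0.0024,0.0017,0,0,0,0.105,1],[-0.0024,0.0017,0,0,0,0.105,1],[-0.0024,0.0017,0,0,0,0.105,1],[-0.0024,0.0017,0,0,0,0.105,1],[-0.0024,0.0017,0,0,0,0.105,1],[0,0,0,0,0,0,1]]]'
python3 - <<'E'
from st import *
st()
for n in ['wrist']:
    p,d=ctrl.camera(n); q=cv2.convertScaleAbs(p,alpha=1.5)
    cv2.imwrite(f'pics/{n}4.png',q[...,::-1])
E
```

```text
time_s: 6.15
eef_pos: [0.4889, -0.1298, 0.1773]
eef_rot: [-0.0, -0.674, 0.739, 0.0]
wrist_force: [-0.9, -1.2, -0.4]
opening: -0.001
t 6.15 pos [ 0.4889 -0.1298  0.1773] yangle 174.7 tilt -1.0 open -0.001 F [-0.9 -1.2 -0.4]
axis in tool frame x,y (mm) [-18.4 -20.8] tip z 0.1523
```

View pics/wrist4.png

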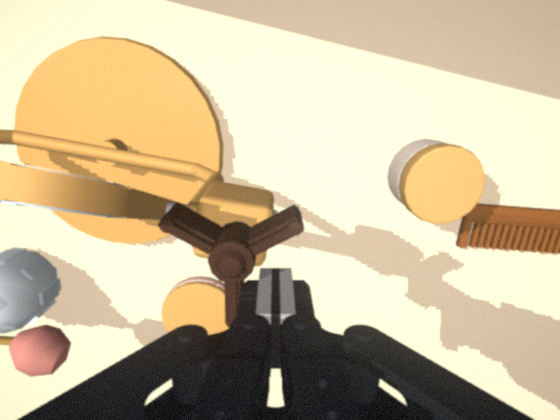

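The first stroke turned the knob about 60°. Next I'll retreat outward, swing back on a wider arc and go in behind the next wing.

```bash

python3 -m pendant '[[[0.004,0.017,0,0,0,0,1],[0.005,0.017,0,0,0,0,1],[0.0074,-0.00445,0,0,0,-0.14,1],[0.0074,-0.00445,0,0,0,-0.14,1],[0.0074,-0.00445,0,0,0,-0.14,1],[0.0074,-0.00445,0,0,0,-0.14,1],[0.0074,-0.00445,0,0,0,-0.14,1],[0.0074,-0.00445,0,0,0,-0.14,1],[0.0074,-0.00445,0,0,0,-0.14,1],[0.0074,-0.00445,0,0,0,-0.14,1]]]'
python3 -m pendant '[[[0.0074,-0.00445,0,0,0,-0.14,1],[0.0074,-0.00445,0,0,0,-0.14,1],[0.0074,-0.00445,0,0,0,-0.14,1],[0.0074,-0.00445,0,0,0,-0.14,1],[0.0074,-0.00445,0,0,0,-0.14,1],[0.0074,-0.00445,0,0,0,-0.14,1],[0,0,0,0,0,0,1]]]'
python3 - <<'E'
from st import *
st()
for n in ['wrist']:
    p,d=ctrl.camera(n); q=cv2.convertScaleAbs(p,alpha=1.5)
    cv2.imwrite(f'pics/{n}5.png',q[...,::-1])
E
```

```text
time_s: 7.2
eef_pos: [0.5077, -0.1746, 0.1772]
eef_rot: [-0.0, 0.965, -0.264, -0.0]
wrist_force: [0.1, -0.7, 0.0]
opening: 0.0
time_s: 7.9
eef_pos: [0.5552, -0.1567, 0.1771]
eef_rot: [-0.0, 0.989, 0.15, 0.0]
wrist_force: [-0.8, -0.3, 0.1]
opening: 0.002
t 7.9 pos [ 0.5552 -0.1567  0.1771] yangle -72.7 tilt -1.0 open 0.002 F [-0.8 -0.3  0.1]
axis in tool frame x,y (mm) [-29.  -54.5] tip z 0.1521
```

View pics/wrist5.png

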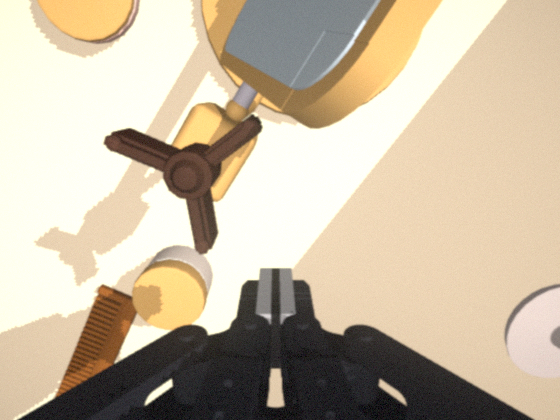

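The next wing tip is at (205,245), skewed about 10° towards the fingers as planned. The gap is clear, so I'll go in and sweep.

```bash

python3 -m pendant '[[[0,-0.011,0,0,0,0,1],[0,-0.011,0,0,0,0,1],[0,-0.01,0,0,0,0,1],[-0.005,0,0,0,0,0,1],[-0.005,0,0,0,0,0,1],[-0.0027,0.0019,0,0,0,0.12,1],[-0.0027,0.0019,0,0,0,0.12,1],[-0.0027,0.0019,0,0,0,0.12,1],[-0.0027,0.0019,0,0,0,0.12,1],[-0.0027,0.0019,0,0,0,0.12,1]]]'
python3 - <<'E'
from st import *
st()
for n in ['wrist']:
    p,d=ctrl.camera(n); q=cv2.convertScaleAbs(p,alpha=1.5)
    cv2.imwrite(f'pics/{n}6.png',q[...,::-1])
E
```

```text
time_s: 8.95
eef_pos: [0.5229, -0.1405, 0.1776]
eef_rot: [0.0, 0.988, -0.154, 0.001]
wrist_force: [0.3, -1.4, -0.4]
opening: 0.0
t 8.95 pos [ 0.5229 -0.1405  0.1776] yangle -107.7 tilt -1.0 open 0.0 F [ 0.3 -1.4 -0.4]
axis in tool frame x,y (mm) [-19.3 -22.4] tip z 0.1526
```

View pics/wrist6.png

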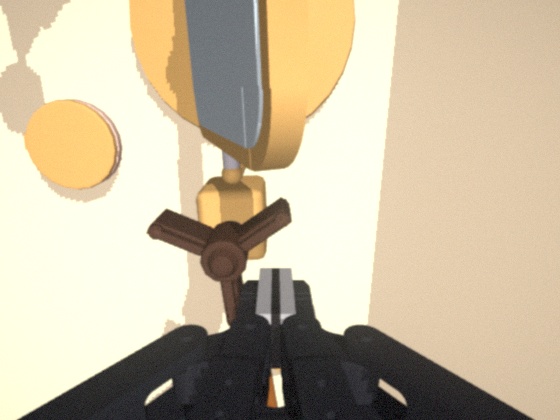

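```bash

python3 -m pendant '[[[-0.0027,0.002,0,0,0,0.12,1],[-0.0027,0.002,0,0,0,0.12,1],[-0.0027,0.002,0,0,0,0.12,1],[-0.0027,0.002,0,0,0,0.12,1],[-0.0027,0.002,0,0,0,0.12,1],[-0.0027,0.002,0,0,0,0.12,1],[-0.0027,0.002,0,0,0,0.12,1],[-0.0027,0.002,0,0,0,0.12,1],[-0.0027,0.002,0,0,0,0.12,1],[-0.0027,0.002,0,0,0,0.12,1]]]'
python3 -m pendant '[[[-0.0027,0.002,0,0,0,0.12,1],[0,0,0,0,0,0,1]]]'
python3 st.py
```

```text
time_s: 10.0
eef_pos: [0.4917, -0.1337, 0.1775]
eef_rot: [0.0, 0.729, -0.684, 0.0]
wrist_force: [-0.5, -0.3, 0.1]
opening: -0.003
time_s: 10.2
eef_pos: [0.4895, -0.1308, 0.1774]
eef_rot: [-0.0, -0.688, 0.725, -0.0]
wrist_force: [-0.3, 0.2, -0.3]
opening: 0.0
t 10.2 pos [ 0.4895 -0.1308  0.1774] yangle 177.0 tilt -1.0 open 0.0 F [-0.3  0.2 -0.3]
axis in tool frame x,y (mm) [-18.6 -20.8] tip z 0.1524
```

```bash

python3 -m pendant '[[[0.004,0.017,0,0,0,0,1],[0.005,0.017,0,0,0,0,1],[0.0074,-0.00445,0,0,0,-0.14,1],[0.0074,-0.00445,0,0,0,-0.14,1],[0.0074,-0.00445,0,0,0,-0.14,1],[0.0074,-0.00445,0,0,0,-0.14,1],[0.0074,-0.00445,0,0,0,-0.14,1],[0.0074,-0.00445,0,0,0,-0.14,1],[0.0074,-0.00445,0,0,0,-0.14,1],[0.0074,-0.00445,0,0,0,-0.14,1]]]'
python3 -m pendant '[[[0.0074,-0.00445,0,0,0,-0.14,1],[0.0074,-0.00445,0,0,0,-0.14,1],[0.0074,-0.00445,0,0,0,-0.14,1],[0.0074,-0.00445,0,0,0,-0.14,1],[0.0074,-0.00445,0,0,0,-0.14,1],[0.0074,-0.00445,0,0,0,-0.14,1],[0,0,0,0,0,0,1]]]'
python3 - <<'E'
from st import *
st()
for n in ['wrist']:
    p,d=ctrl.camera(n); q=cv2.convertScaleAbs(p,alpha=1.5)
    cv2.imwrite(f'pics/{n}7.png',q[...,::-1])
E
```

```text
time_s: 11.2
eef_pos: [0.5101, -0.1749, 0.1773]
eef_rot: [0.0, 0.97, -0.244, 0.0]
wrist_force: [-0.6, -0.2, 0.1]
opening: 0.002
time_s: 11.9
eef_pos: [0.5569, -0.1551, 0.1772]
eef_rot: [-0.0, 0.985, 0.17, 0.0]
wrist_force: [-1.2, -0.7, 0.3]
opening: 0.002
t 11.9 pos [ 0.5569 -0.1551  0.1772] yangle -70.4 tilt -1.0 open 0.002 F [-1.2 -0.7  0.3]
axis in tool frame x,y (mm) [-28.9 -54.6] tip z 0.1522
```

View pics/wrist7.png

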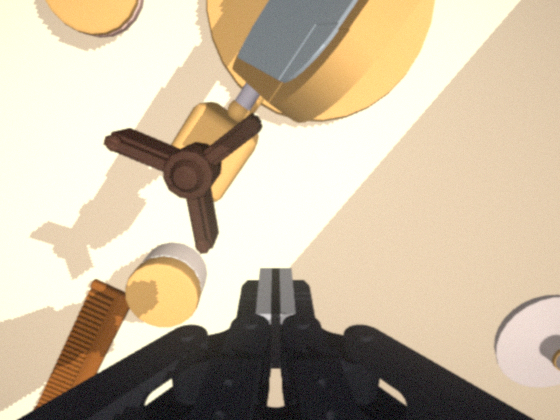

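The layout is the same as last time (wing tip at 205,243) and the panel is visibly less tilted. I'll repeat the stroke.

```bash

python3 -m pendant '[[[0,-0.011,0,0,0,0,1],[0,-0.011,0,0,0,0,1],[0,-0.01,0,0,0,0,1],[-0.005,0,0,0,0,0,1],[-0.005,0,0,0,0,0,1],[-0.0027,0.0019,0,0,0,0.12,1],[-0.0027,0.0019,0,0,0,0.12,1],[-0.0027,0.0019,0,0,0,0.12,1],[-0.0027,0.0019,0,0,0,0.12,1],[-0.0027,0.0019,0,0,0,0.12,1]]]'
python3 -m pendant '[[[-0.0027,0.002,0,0,0,0.12,1],[-0.0027,0.002,0,0,0,0.12,1],[-0.0027,0.002,0,0,0,0.12,1],[-0.0027,0.002,0,0,0,0.12,1],[-0.0027,0.002,0,0,0,0.12,1],[-0.0027,0.002,0,0,0,0.12,1],[-0.0027,0.002,0,0,0,0.12,1],[-0.0027,0.002,0,0,0,0.12,1],[-0.0027,0.002,0,0,0,0.12,1],[-0.0027,0.002,0,0,0,0.12,1]]]'
python3 -m pendant '[[[-0.0027,0.002,0,0,0,0.12,1],[0,0,0,0,0,0,1]]]'
python3 st.py
```

```text
time_s: 12.95
eef_pos: [0.524, -0.1399, 0.1776]
eef_rot: [0.0, 0.991, -0.134, 0.001]
wrist_force: [0.1, -1.2, -0.4]
opening: -0.004
time_s: 13.95
eef_pos: [0.4925, -0.1346, 0.1775]
eef_rot: [0.0, 0.742, -0.67, 0.0]
wrist_force: [0.1, -0.9, 0.5]
opening: 0.0
time_s: 14.15
eef_pos: [0.4902, -0.1317, 0.1775]
eef_rot: [-0.0, -0.702, 0.712, -0.0]
wrist_force: [0.2, -0.0, 0.4]
opening: 0.001
t 14.15 pos [ 0.4902 -0.1317  0.1775] yangle 179.2 tilt -1.0 open 0.001 F [ 0.2 -0.   0.4]
axis in tool frame x,y (mm) [-18.7 -20.8] tip z 0.1525
```

```bash

python3 -m pendant '[[[0.004,0.017,0,0,0,0,1],[0.005,0.017,0,0,0,0,1],[0.0074,-0.00445,0,0,0,-0.14,1],[0.0074,-0.00445,0,0,0,-0.14,1],[0.0074,-0.00445,0,0,0,-0.14,1],[0.0074,-0.00445,0,0,0,-0.14,1],[0.0074,-0.00445,0,0,0,-0.14,1],[0.0074,-0.00445,0,0,0,-0.14,1],[0.0074,-0.00445,0,0,0,-0.14,1],[0.0074,-0.00445,0,0,0,-0.14,1]]]'
python3 -m pendant '[[[0.0074,-0.00445,0,0,0,-0.14,1],[0.0074,-0.00445,0,0,0,-0.14,1],[0.0074,-0.00445,0,0,0,-0.14,1],[0.0074,-0.00445,0,0,0,-0.14,1],[0.0074,-0.00445,0,0,0,-0.14,1],[0.0074,-0.00445,0,0,0,-0.14,1],[0,0,0,0,0,0,1]]]'
python3 - <<'E'
from st import *
st()
for n in ['wrist']:
    p,d=ctrl.camera(n); q=cv2.convertScaleAbs(p,alpha=1.5)
    cv2.imwrite(f'pics/{n}8.png',q[...,::-1])
E
```

```text
time_s: 15.15
eef_pos: [0.5126, -0.1749, 0.1773]
eef_rot: [0.0, 0.974, -0.226, 0.0]
wrist_force: [1.1, -0.6, -0.1]
opening: 0.001
time_s: 15.85
eef_pos: [0.5585, -0.1532, 0.1773]
eef_rot: [-0.0, 0.982, 0.189, 0.0]
wrist_force: [0.0, 0.5, 0.7]
opening: 0.003
t 15.85 pos [ 0.5585 -0.1532  0.1773] yangle -68.2 tilt -1.0 open 0.003 F [0.  0.5 0.7]
axis in tool frame x,y (mm) [-29.  -54.6] tip z 0.1523
```

View pics/wrist8.png

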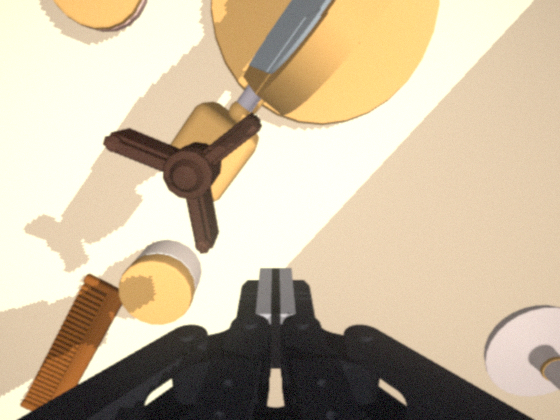

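One more full stroke, then a part stroke of about 45°.

```bash

python3 -m pendant '[[[0,-0.011,0,0,0,0,1],[0,-0.011,0,0,0,0,1],[0,-0.01,0,0,0,0,1],[-0.005,0,0,0,0,0,1],[-0.005,0,0,0,0,0,1],[-0.0027,0.0019,0,0,0,0.12,1],[-0.0027,0.0019,0,0,0,0.12,1],[-0.0027,0.0019,0,0,0,0.12,1],[-0.0027,0.0019,0,0,0,0.12,1],[-0.0027,0.0019,0,0,0,0.12,1]]]'
python3 -m pendant '[[[-0.0027,0.002,0,0,0,0.12,1],[-0.0027,0.002,0,0,0,0.12,1],[-0.0027,0.002,0,0,0,0.12,1],[-0.0027,0.002,0,0,0,0.12,1],[-0.0027,0.002,0,0,0,0.12,1],[-0.0027,0.002,0,0,0,0.12,1],[-0.0027,0.002,0,0,0,0.12,1],[-0.0027,0.002,0,0,0,0.12,1],[-0.0027,0.002,0,0,0,0.12,1],[-0.0027,0.002,0,0,0,0.12,1]]]'
python3 -m pendant '[[[-0.0027,0.002,0,0,0,0.12,1],[-0.0027,0.002,0,0,0,0.12,1],[0,0,0,0,0,0,1]]]'
python3 st.py
```

```text
time_s: 16.9
eef_pos: [0.5251, -0.1394, 0.1776]
eef_rot: [0.0, 0.993, -0.114, 0.001]
wrist_force: [0.4, -0.7, -0.3]
opening: -0.001
time_s: 17.9
eef_pos: [0.4934, -0.1353, 0.1775]
eef_rot: [0.0, 0.755, -0.655, 0.0]
wrist_force: [0.7, -1.5, 0.5]
opening: 0.003
time_s: 18.2
eef_pos: [0.489, -0.1298, 0.1775]
eef_rot: [-0.0, -0.673, 0.74, -0.0]
wrist_force: [-1.1, -0.5, 0.6]
opening: 0.0
t 18.2 pos [ 0.489  -0.1298  0.1775] yangle 174.6 tilt -1.0 open 0.0 F [-1.1 -0.5  0.6]
axis in tool frame x,y (mm) [-18.6 -20.6] tip z 0.1525
```

```bash

python3 -m pendant '[[[0.004,0.017,0,0,0,0,1],[0.005,0.017,0,0,0,0,1],[0.0074,-0.00445,0,0,0,-0.14,1],[0.0074,-0.00445,0,0,0,-0.14,1],[0.0074,-0.00445,0,0,0,-0.14,1],[0.0074,-0.00445,0,0,0,-0.14,1],[0.0074,-0.00445,0,0,0,-0.14,1],[0.0074,-0.00445,0,0,0,-0.14,1],[0.0074,-0.00445,0,0,0,-0.14,1],[0.0074,-0.00445,0,0,0,-0.14,1]]]'
python3 -m pendant '[[[0.0074,-0.00445,0,0,0,-0.14,1],[0.0074,-0.00445,0,0,0,-0.14,1],[0.0074,-0.00445,0,0,0,-0.14,1],[0.0074,-0.00445,0,0,0,-0.14,1],[0.0074,-0.00445,0,0,0,-0.14,1],[0.0074,-0.00445,0,0,0,-0.14,1],[0,0,0,0,0,0,1]]]'
python3 - <<'E'
from st import *
st()
for n in ['wrist']:
    p,d=ctrl.camera(n); q=cv2.convertScaleAbs(p,alpha=1.5)
    cv2.imwrite(f'pics/{n}9.png',q[...,::-1])
E
```

```text
time_s: 19.2
eef_pos: [0.5077, -0.1746, 0.1773]
eef_rot: [0.0, 0.964, -0.264, 0.0]
wrist_force: [-0.1, -0.0, 0.7]
opening: -0.002
time_s: 19.9
eef_pos: [0.5553, -0.1567, 0.1773]
eef_rot: [0.0, 0.989, 0.15, 0.0]
wrist_force: [-0.8, -0.3, 0.9]
opening: 0.001
t 19.9 pos [ 0.5553 -0.1567  0.1773] yangle -72.8 tilt -1.0 open 0.001 F [-0.8 -0.3  0.9]
axis in tool frame x,y (mm) [-29.2 -54.5] tip z 0.1523
```

View pics/wrist9.png

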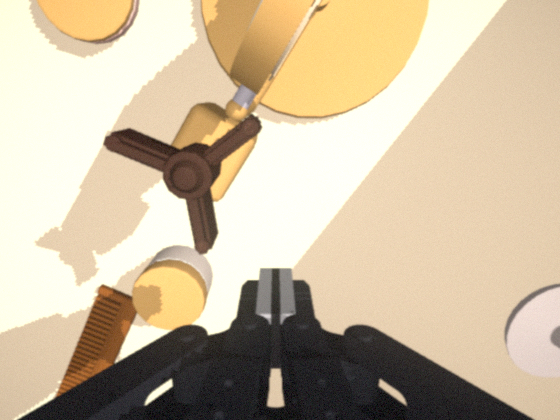

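The wing is at about −64° and upright is −106°, so five sweep rows will finish it.

```bash

python3 -m pendant '[[[0,-0.011,0,0,0,0,1],[0,-0.011,0,0,0,0,1],[0,-0.01,0,0,0,0,1],[-0.005,0,0,0,0,0,1],[-0.005,0,0,0,0,0,1],[-0.0027,0.0019,0,0,0,0.12,1],[-0.0027,0.0019,0,0,0,0.12,1],[-0.0027,0.0019,0,0,0,0.12,1],[-0.0027,0.0019,0,0,0,0.12,1],[-0.0027,0.0019,0,0,0,0.12,1]]]'
python3 -m pendant '[[[0,0,0,0,0,0,1],[0.005,0.017,0,0,0,0,1],[0.005,0.02,0,0,0,0,1],[0,0.02,-0.01,0,0,0,1],[0,0.02,-0.03,0,0,0,1],[0,0.02,-0.04,0,0,0,1],[0,0,-0.04,0,0,0,1],[0,0,0,0,0,0,1]]]'
python3 - <<'E'
from st import *
st()
c=cal('wrist');p,d=ctrl.camera('wrist'); q=cv2.convertScaleAbs(p,alpha=1.5); cv2.imwrite(f'pics/wrist10.png',q[...,::-1])
h=ray(c,0,0,.1)
p,d=ctrl.camera('top');cv2.imwrite('pics/top10.png',cv2.convertScaleAbs(p,alpha=1.5)[...,::-1])
p,d=ctrl.camera('scene');cv2.imwrite('pics/scene10.png',cv2.resize(cv2.convertScaleAbs(p,alpha=1.5)[160:320,150:330,::-1],None,fx=3.6,fy=3.6))
np.savez('c10.npz',T=c[3],k=c[:3])
E
```

```text
time_s: 20.95
eef_pos: [0.5231, -0.1401, 0.1776]
eef_rot: [0.0, 0.988, -0.154, 0.001]
wrist_force: [0.5, -0.8, -0.2]
opening: -0.003
time_s: 21.75
eef_pos: [0.5057, -0.2384, 0.3042]
eef_rot: [0.003, 0.989, -0.151, 0.005]
wrist_force: [0.4, -0.3, 0.0]
opening: 0.003
t 21.75 pos [ 0.5057 -0.2384  0.3042] yangle -107.3 tilt -0.9999 open 0.003 F [ 0.4 -0.3  0. ]
axis in tool frame x,y (mm) [ -31.9 -121. ] tip z 0.2792
```

View pics/wrist10.png

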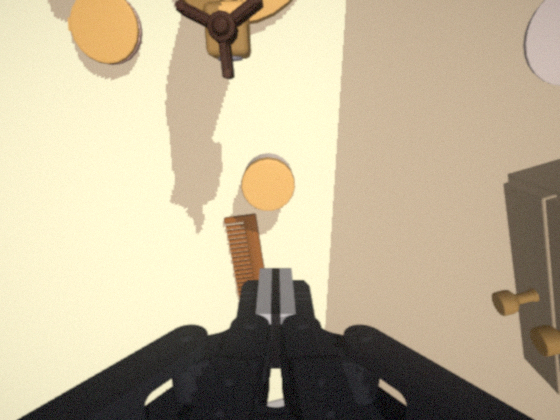

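View pics/top10.png

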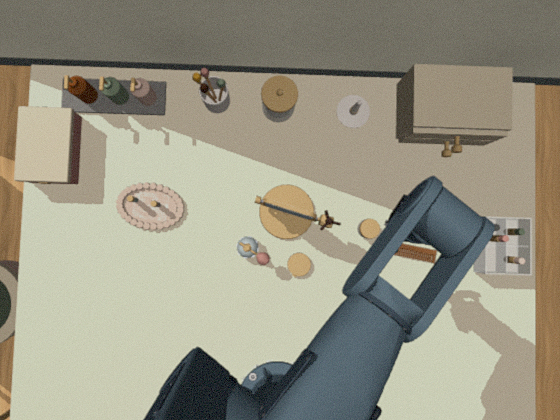

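View pics/scene10.png

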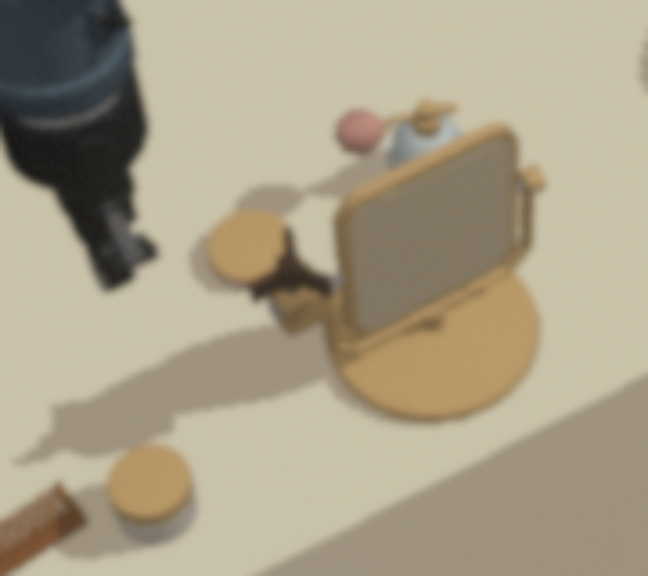

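The top view shows the panel edge-on at (288,208). The foot and the other objects are at their old pixels. I'll check the lean, the wing phase and any movement numerically.

```bash
python3 - <<'E'
from st import *
z=np.load('c10.npz');c=(*z['k'],z['T'])
h=ray(c,222,25,.175);t=ray(c,228,76,.169);print('hub',h.round(4),'wing angle',np.degrees(np.arctan2(*(t-h)[1::-1])).round(1),'r',np.hypot(*(t-h)[:2]))
c=cal('scene');p,d=ctrl.camera('scene');P=pts(c,d)
hs=cv2.cvtColor(p,cv2.COLOR_RGB2HSV)
v,u=np.mgrid[:420,:560]
cen=np.array([.5397,-.0108])
ex=np.array([np.cos(np.radians(-15.65)),np.sin(np.radians(-15.65))]);ey=np.array([-ex[1],ex[0]])
X=P-np.array([*cen,0]); sx=X[...,:2]@ex; sy=X[...,:2]@ey
m=(abs(sx)<.04)&(abs(sy)<.055)&(P[...,2]>.07)&(P[...,2]<.19)&(d>0)
Q=P[m]
for _ in range(6):
    mu=Q.mean(0);n=np.linalg.svd(Q-mu,full_matrices=False)[2][2];n*=np.sign(n[0]);Q=Q[abs((Q-mu)@n)<.006]
print(len(Q),mu,'lean',np.arctan2(-n[2],np.hypot(*n[:2])),'yaw',np.degrees(np.arctan2(n[1],n[0])))
# change of top picture pixels from start, outside arm
a=np.load('top0.npz')['p'];p,d=ctrl.camera('top')
for nm,(u0,v0,s) in dict(tray=(150,207,40),atom=(250,250,22),compact=(299,265,15),jar=(370,229,13),comb=(400,250,20)).items():
    A=a[v0-s:v0+s,u0-s:u0+s].astype(np.float32).mean(2);B=p[v0-s:v0+s,u0-s:u0+s].astype(np.float32).mean(2)
    print(nm,np.round(cv2.phaseCorrelate(A,B),2))
def foot(p):
    h=cv2.cvtColor(p,cv2.COLOR_RGB2HSV);v,u=np.mgrid[:420,:560];m=(u>255)&(u<318)&(v>180)&(v<242)&(h[...,0]<25)&(h[...,1]>80)
    cn=max(cv2.findContours(m.astype(np.uint8),0,1)[0],key=cv2.contourArea);return cv2.minEnclosingCircle(cn)
print(foot(a),foot(p))
st()
E
```

```text
hub [ 0.5115 -0.1167  0.175 ] wing angle -103.8 r 0.028561417246718134
1098 [ 0.54625488 -0.01334941  0.13248748] lean 0.003203772294040051 yaw -15.707889865351888Traceback (most recent call last):
  File "<stdin>", line 19, in <module>
    return _wrapfunc(a, 'round', decimals=decimals, out=out)
    return _wrapit(obj, method, *args, **kwds)
    conv = _array_converter(obj)
ValueError: setting an array element with a sequence. The requested array has an inhomogeneous shape after 1 dimensions. The detected shape was (2,) + inhomogeneous part.
```

```bash
python3 -c "
from bench import ctrl
print(ctrl.hand_in())"
```

```text
the job is handed in; nothing more can be done
None
```

The mirror panel is upright and the job is handed in, at about 22 s of the 64 s allowed. No verdict is reported.

I turned the knob clockwise about 460° with the shut fingertips. That took one 60° stroke, three of about 120° and a last one of about 45°, each pushed from the side away from the panel. The fingers then backed out and lifted clear.

**Panel:** the last depth fit gave a lean of 0.003 rad, against a limit of 0.052. One wing points at −103.8°, and upright is −105.7°.

**Stand:** its yaw is unchanged at −15.7°. The knob's hub measured within about 3.5 mm of its starting place. That one was read near the edge of the wrist picture, so I put it down to measurement error.

**Forces:** the wrist force readings between moves stayed at noise level, under about 2 N. Contact forces on the knob itself were not measured directly.

**Not checked:** a script error stopped my pixel-by-pixel comparison of the other objects and the foot before it ran. In the final top view they looked to be at their starting places; the arm hid part of the comb.

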